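# Pack out and hold down a tube rack on the bench shaker

## Task

The rack on the shaker sits too low for the hold-down, and the one packing plate lying on its cover is not enough: swing the hold-down's arm well clear and add packing plates from the bench, one on another and squared up with the first, until the gap is small enough for the plunger to close it; leave the plates you do not need lying where they are. Swing the arm back over against its stop, press the plunger's knob down until you feel its foot bearing firmly on the stack, and finish while still holding it pressed there so that I can lock it. Do not disturb the other things on the bench.

Things in the scene. Friction and masses are not known exactly. Their poses are not given: they have to be found in the camera images.
- rack: flat-covered tube rack seated, immovable, on the platform of the white bench shaker (250 x 200 mm). 122 (x) x 102 (y) x 42 mm; origin under its centre; x points from its middle to the hold-down's steel pillar, 116 mm away (yaw up to 0.35 rad either way); z up. Its grey cover's flat top is 106 mm above the bench, with 2 mm high screw heads at its corners, 53 (x) and 43 (y) mm from the middle
- cover (a point): middle of the top face of the rack's cover, where the stack goes; straight below the plunger's foot when the arm is on its stop
- pivot (a point): point on the swing arm's vertical hinge axis (the pillar's axis), level with the arm's underside. The pillar is set at a different height each time; its top parts end 28 mm above this point
- hold_arm (a joint): angle of the hold-down's swing arm: 0 = on its stop, plunger over the rack's middle; grows to 1.7 rad as it swings clear to the rack's +y side (clockwise from above). Plunger axis 116 mm from the hinge; its direction from the pivot, in the rack's x, y, is (-cos, +sin) of this angle. Friction 0.12 N m; stays where it is left
- plunger (a joint): how far the plunger is pushed down through the arm's end: 0 = up (a light spring, 1 N rising to 3 N, lifts it again whenever it is let go), 0.016 m = hard stop
- knob_top (a point): centre of the top of the plunger's round black knob: 32 mm across, 26 mm tall, its underside 26 mm above the arm's top when up. It can be pinched from above, or pushed; it need not turn with the arm
- foot_face (a point): centre of the underside of the plunger's round rubber foot (26 mm across), 107 mm below the knob's top when free. It moves down with the knob and is itself sprung: once it bears on something it yields up to 8 mm against the knob, pressing 1 N plus 1.2 N per mm. Gap from the raised foot to the bare cover: 25 to 35 mm, different each time
- foot: the plunger's rubber foot itself, 12 mm high; origin at the centre of its underside, same point as foot_face
- plate1: packing plate, white plastic, 60 (x) x 40 (y) x 8 mm (z), 30 g; it already lies flat on the middle of the rack's cover, under the foot, its length along the rack's x axis (within about 5 mm and 0.1 rad); origin at the centre of its underside, x along its length
- plate2: packing plate, white plastic, 60 (x) x 40 (y) x 8 mm (z), 30 g; lying flat on the bench to the right of the shaker, one of three alike there; origin at the centre of its underside, x along its length
- plate3: packing plate, white plastic, 60 (x) x 40 (y) x 8 mm (z), 30 g; lying flat on the bench to the right of the shaker, one of three alike there; origin at the centre of its underside, x along its length
- plate4: packing plate, white plastic, 60 (x) x 40 (y) x 8 mm (z), 30 g; lying flat on the bench to the right of the shaker, one of three alike there; origin at the centre of its underside, x along its length
- wash_bottle: squeeze wash bottle with a bent spout, 72 mm across, 215 mm tall, standing on the far side of the bench; origin at the middle of its underside; not part of the job
- reagent_bottle: capped wide round bottle, 72 mm across, 176 mm tall, standing on the far side of the bench; origin at the middle of its underside; not part of the job
- tip_box: closed box of pipette tips, 85 x 122 x 67 mm, left of the robot's front; origin at the middle of its underside; not part of the job
- timer: flat bench timer, 62 x 70 x 18 mm, lying near the robot; origin at the middle of its underside; not part of the job
- sample_pot: small lidded sample pot, 34 mm across, about 42 mm tall, standing among the packing plates on the bench; origin at the middle of its underside; not part of the job
- marker: marker pen lying flat, about 120 mm long, 15 mm thick, to the right of the plates; origin at the middle of its underside; not part of the job
Mind the look-alikes: they are no part of the job. Leave any blue or red look-alike of the plate4 alone.

How it is judged:
On the way, in this order (a step that is already met when the one before it is completed fails the run):
1. the arm is swung well clear of the rack (0.8 rad or more) (value of joint hold_arm above 0.8 rad), for 0.2 s.
2. a second packing plate lies squarely on the first, on the rack's cover (((horizontal distance between plate2 and cover below 0.012 m and height (world z) of plate2 above 0.1 m and angle between plate2's own z axis and vertical below 0.06 rad and angle between the x axis of plate2 and the x axis of rack, either way round below 0.2 rad) or (horizontal distance between plate3 and cover below 0.012 m and height (world z) of plate3 above 0.1 m and angle between plate3's own z axis and vertical below 0.06 rad and angle between the x axis of plate3 and the x axis of rack, either way round below 0.2 rad) or (horizontal distance between plate4 and cover below 0.012 m and height (world z) of plate4 above 0.1 m and angle between plate4's own z axis and vertical below 0.06 rad and angle between the x axis of plate4 and the x axis of rack, either way round below 0.2 rad))), for 0.2 s.
3. the arm is back over the stack, against its stop (value of joint hold_arm below 0.09 rad), for 0.2 s.
At the end, for the whole second after the job is handed in: Arm on its stop (within 0.09 rad), plunger held down over 2 mm, its foot pressing a packing plate with 2 to 15 N. Each plate is either stacked (within 12 mm of the cover's middle, flat, lengthwise within 0.2 rad) or flat on the bench within 30 mm of where it began (value of joint hold_arm below 0.09 rad and value of joint plunger above 0.002 m and (contact force between foot and plate1 between 2 and 15 N or contact force between foot and plate2 between 2 and 15 N or contact force between foot and plate3 between 2 and 15 N or contact force between foot and plate4 between 2 and 15 N) and horizontal distance between plate1 and cover below 0.012 m and height (world z) of plate1 above 0.1 m and angle between plate1's own z axis and vertical below 0.06 rad and angle between the x axis of plate1 and the x axis of rack, either way round below 0.2 rad and ((horizontal distance between plate2 and cover below 0.012 m and height (world z) of plate2 above 0.1 m and angle between plate2's own z axis and vertical below 0.06 rad and angle between the x axis of plate2 and the x axis of rack, either way round below 0.2 rad) or (height (world z) of plate2 below 0.006 m and angle between plate2's own z axis and vertical below 0.06 rad and distance of plate2 from where it was at the start of the episode below 0.03 m)) and ((horizontal distance between plate3 and cover below 0.012 m and height (world z) of plate3 above 0.1 m and angle between plate3's own z axis and vertical below 0.06 rad and angle between the x axis of plate3 and the x axis of rack, either way round below 0.2 rad) or (height (world z) of plate3 below 0.006 m and angle between plate3's own z axis and vertical below 0.06 rad and distance of plate3 from where it was at the start of the episode below 0.03 m)) and ((horizontal distance between plate4 and cover below 0.012 m and height (world z) of plate4 above 0.1 m and angle between plate4's own z axis and vertical below 0.06 rad and angle between the x axis of plate4 and the x axis of rack, either way round below 0.2 rad) or (height (world z) of plate4 below 0.006 m and angle between plate4's own z axis and vertical below 0.06 rad and distance of plate4 from where it was at the start of the episode below 0.03 m))); the arm keeps its last pose, push and grip.
It fails at once if one of the other things on the bench is pushed more than 25 mm or tipped over (distance of any of wash_bottle, reagent_bottle, tip_box, timer, sample_pot, marker from where it was at the start of the episode above 0.025 m or angle between any of wash_bottle, reagent_bottle, tip_box, timer, sample_pot, marker's own z axis and vertical above 0.4 rad).
It also fails if it takes over 72 s, if anything falls off the work surface, if the arm or the gripper's body presses on something with over 40 N, if the wrist force passes 120 N, or if a joint passes its speed limit or range.

## Robot

A 7-joint arm with a two-finger parallel gripper is mounted at the origin on the work surface. World frame = base frame: x ahead of the robot, y to its left, z up, the work surface at z = 0. Lengths are in m, angles in rad, forces in N, time in s.
With the tool pointing down it reaches from about 0.4 to 0.85 m from the base axis. Payload 10.4 kg.
Tool frame: the origin (TCP) lies at the very end of the fingers, on their centre line; the grasp point (between the pads) lies 19 mm behind it (grip_point_offset is the distance from the TCP to the grasp point, in m); z points along the fingers, y is the line along which they close (so a half turn about z gives the same grasp; the last joint's range is limited). The gripper opens to 87 mm and grips with 3 to 60 N. Pads are 19 mm wide; open, the fingers measure 117 mm over their backs; the gripper's body (75 mm by 190 mm) begins 51 mm behind the grasp point.
Start: joints at [-1.258, 0.332, -0.065, 1.46, 0.022, 1.35, -0.088], TCP at [0.206, 0.59, 0.223] pointing down, gripper open.
Joint ranges: [-2.6, 2.6], [-0.5, 2.12], [-1.47, 1.34], [0.16, 2.42], [-1.27, 4.41], [0.06, 2.06], [-2.6, 2.6]. Speed limits (rad/s): [2.22, 2.22, 2.79, 2.79, 3.14, 3.14, 3.14].

## Interface

Orientations are given as a unit quaternion [x, y, z, w].
In Python, from bench import * gives the robot as it stands.
- The arm moves only by the tool play_rows, never from a script. Its argument "increments" is text: rows parted by semicolons, each of 7 numbers parted by spaces: the turn, a rotation vector about the tool's x, y, z in rad, then the shift along the tool's x, y, z in m, then the opening, from 0 (shut) to 1 (fully open). A call has 1 to 8 rows; each row is the pose to reach, as a shift and turn from the pose commanded when the call began, along the tool's axes at that moment; what a row does not reach only later rows make up. A row lasts 1/10 s, in which the tool goes at most 50 mm and 8.59 degrees, less where a joint would pass 70% of its speed; a pose out of reach is approached as far as the arm can. A call with a gripper value outside its range is refused whole. The fingers move at their own pace and stop on an object; "grip_force" is the grip in N (left out, the last holds). Time passes only in rows, so rows that repeat a pose let the fingers close. It gives the time, the measured TCP pose, the force, the opening and the grip force at its end, in the units of the state.
- read_state(): the state, without advancing time (a new reading comes with each control period).
- camera(name): name is "side" or "top" or "wrist"; returns a dict with "color" (480x640x3 uint8, red, green, blue), "fx", "fy", "cx", "cy" (pixels), "camera_from_world" (4x4, takes a point from world to camera coordinates); the wrist camera has in their place "mount" (4x4, takes a point from camera to tool coordinates, whose origin is the TCP and whose axes are the flange's). Camera axes: x right, y down, z forward; pixel columns grow to the right and rows downward; lengths in m; the calibration is good to about 2 mm. A picture is of the moment at which its call begins: read the wrist's pose just before it. There is no depth.
- close_job(): hands the job in; it is judged then, once.
The state is a dict: "time": time; "joint_positions": joint angles; "joint_vel": joint speeds; "joint_torque": joint torques, N m; "ee_pos": TCP position; "eef_rot": TCP orientation; "ft_force": force on the tool from outside, world axes, zero at the start; "torque": the same for the moment, N m; "width": finger opening in m; "grip_force": force on a finger pad.
Only numpy, scipy, OpenCV 4.12 (cv2) and the standard library are available. Lean on these libraries where they do the work, as an engineer would, in place of code of your own. Each camera call takes 0.05 s, during which the arm holds its last target. There are 200 camera calls.

## Working session

There is one attempt and no reset: what is moved stays moved. The work goes in short steps, Python scripts to look and compute and a tool call to move; the robot and the scene stay as the last step left them, time stands still between calls to the robot, and variables do not carry over. Pictures are saved under pics/ and viewed, at most 10 in all, crops included, and the job is handed in when it is done.

Besides the shell and the picture viewer there is one more tool, called after ">>>" as name(argument=value, ...), one argument or row to a line, values as JSON. play_rows: Moves the arm, as the interface text tells. Its arguments: {"type":"object","properties":{"increments":{"type":"string"},"grip_force":{"type":"number"}},"required":["increments"]}

```bash
mkdir -p pics; ls; python3 - <<'E'
from bench import *
import cv2,pickle
s=read_state();print(s)
d={}
for n in("side","top","wrist"):
    c=camera(n);d[n]=c;cv2.imwrite(f"pics/{n}0.png",c["color"][:,:,::-1])
    print(n,c["fx"],c["cx"],c["cy"],c.get("camera_from_world",c.get("mount")))
pickle.dump((s,d),open("d0.pkl","wb"))
E
```

```text
pics
{'time': 0.0, 'joint_positions': array([-1.25762932,  0.33286154, -0.06471336,  1.46094561,  0.02158814,
        1.34989201, -0.08851402]), 'joint_vel': array([ 6.48422618e-04, -7.70526860e-04,  1.96480161e-04,  1.67964691e-05,
       -1.27968534e-03,  5.78748846e-04,  3.09772021e-04]), 'joint_torque': array([-4.46688352e-05, -6.23234868e+01,  2.48399185e-02, -3.89913619e+01,
       -6.13210606e-02,  3.94326006e-02,  1.62600163e-04]), 'ee_pos': array([0.20579978, 0.58973446, 0.22175837]), 'eef_rot': array([ 1.67087524e-01,  9.85941814e-01, -6.99547753e-04, -9.32809538e-05]), 'ft_force': array([-0.24816685,  0.33962762,  0.76625414]), 'torque': array([ 0.00309314, -0.01906747, -0.00451543]), 'grip_force': 0.0, 'width': 0.08703776930485088}
side 433.0243327342633 321.2725962645011 236.01840726258234 [[ 9.73741778e-01 -2.27655242e-01 -2.00557270e-04 -5.64272103e-01]
 [-1.38966397e-01 -5.93697841e-01 -7.92597763e-01  1.78824071e-01]
 [ 1.80319965e-01  7.71813426e-01 -6.09744820e-01  1.03000898e+00]
 [ 0.00000000e+00  0.00000000e+00  0.00000000e+00  1.00000000e+00]]
top 560.7849232740411 320.6740663966524 237.15469926740803 [[ 0.00751064 -0.99970003 -0.02331185 -0.04794236]
 [-0.99900456 -0.00647623 -0.04413548  0.54757177]
 [ 0.04397127  0.02362013 -0.99875353  1.76917555]
 [ 0.          0.          0.          1.        ]]
wrist 339.65086329506465 324.3325082602514 234.63023735924693 [[-5.27551048e-04 -9.67813013e-01 -2.51669811e-01  6.81069767e-02]
 [ 9.99999653e-01 -3.48460871e-04 -7.56172935e-04 -3.76151553e-04]
 [ 6.44136925e-04 -2.51670122e-01  9.67812861e-01 -1.62812991e-01]
 [ 0.00000000e+00  0.00000000e+00  0.00000000e+00  1.00000000e+00]]
```

View pics/top0.png

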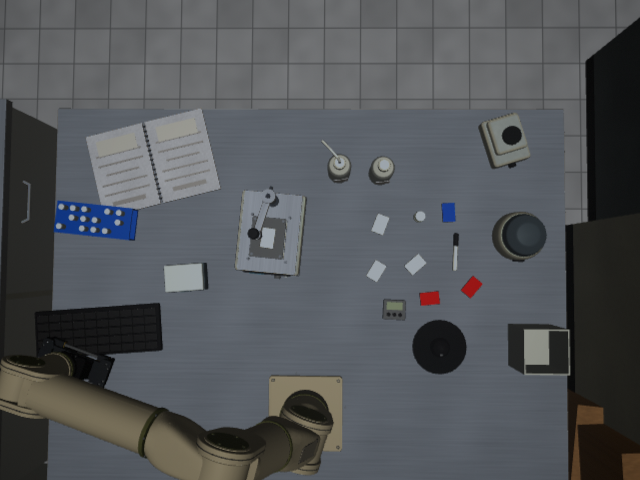

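View pics/side0.png

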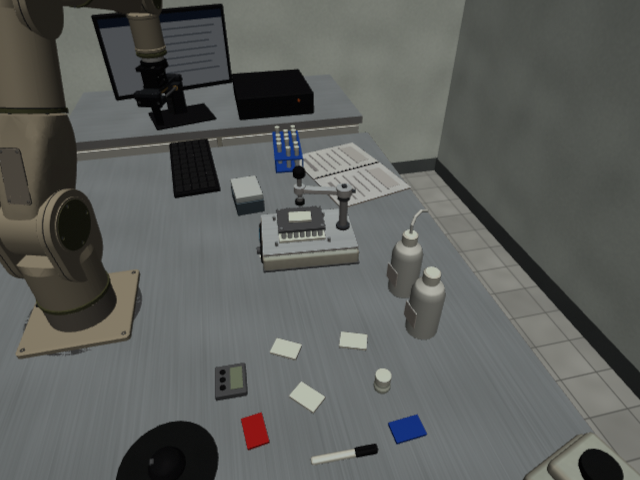

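The top view shows the shaker at (270,233), with the knob at (253,233), pillar at (269,197) and plate1 at (267,238). Candidates for the plates are white at (381,224), (377,271) and (415,265). Look-alikes, all excluded by colour or shape: red (430,298) and (471,287), blue (448,212), white pot lid (420,216). In the side view, the knob is at (299,172), the pillar top at (344,190), and the plates at (286,348), (353,340) and (307,397).

```bash
cat > h.py <<'E'
import numpy as np,cv2,pickle
from scipy.spatial.transform import Rotation as R
def ray(c,u,v,st=None):
    d=np.array([(u-c["cx"])/c["fx"],(v-c["cy"])/c["fy"],1.])
    if "mount" in c:
        M=np.eye(4);M[:3,:3]=R.from_quat(st["eef_rot"]).as_matrix();M[:3,3]=st["ee_pos"];T=M@c["mount"]
    else: T=np.linalg.inv(c["camera_from_world"])
    return T[:3,3],T[:3,:3]@d
def plane(c,u,v,z,st=None):
    o,d=ray(c,u,v,st);return o+d*(z-o[2])/d[2]
def tri(r1,r2):
    A=np.c_[r1[1],-r2[1]];t=np.linalg.lstsq(A,r2[0]-r1[0],rcond=None)[0]
    p=r1[0]+t[0]*r1[1];q=r2[0]+t[1]*r2[1];return (p+q)/2,np.linalg.norm(p-q)
def whites(c,lo=150,amin=60,amax=1e5):
    h=cv2.cvtColor(c["color"],cv2.COLOR_RGB2HSV);m=cv2.inRange(h,(0,0,lo),(180,45,255))
    out=[]
    for k in cv2.findContours(m,cv2.RETR_EXTERNAL,cv2.CHAIN_APPROX_NONE)[0]:
        a=cv2.contourArea(k)
        if amin<a<amax: out.append((a,k))
    return out
def rect_on(c,k,z,st=None):
    p=np.array([plane(c,*q,z,st)[:2] for q in k.reshape(-1,2).astype(float)])
    (x,y),(w,h),a=cv2.minAreaRect((p*1000).astype(np.float32))
    if w<h: w,h,a=h,w,a+90
    a=(a+90)%180-90
    return np.round([x,y,w,h,a],1)
E
python3 - <<'E'
from h import *
s,d=pickle.load(open("d0.pkl","rb"))
for n in("top","side"):
    c=d[n]
    for a,k in whites(c,130 if n=="top" else 165):
        m=k.reshape(-1,2).mean(0)
        if (n=="top" and 230<m[0]<470 and 190<m[1]<300) or (n=="side" and 250<m[0]<420 and 190<m[1]<420):
            z=.114 if (n=="top" and m[0]<310) or (n=="side" and m[1]<300) else .008
            print(n,a,m.round(1),rect_on(c,k,z))
t=cv2.resize(d["top"]["color"][180:290,225:315],None,fx=4.5,fy=4.5,interpolation=cv2.INTER_CUBIC)
q=cv2.resize(d["side"]["color"][155:275,250:370],None,fx=3.2,fy=3.2,interpolation=cv2.INTER_CUBIC)
o=np.zeros((495,800,3),np.uint8);o[:t.shape[0],:t.shape[1]]=t;o[:q.shape[0],410:410+q.shape[1]]=q
cv2.imwrite("pics/zoom.png",o[:,:,::-1])
E
```

```text
top 210.0 [375.8 270.5] [ 443.1 -219.8   59.2   39.5  -30.7]
top 210.5 [415.  263.9] [ 464.6 -343.1   59.4   38.9  -48. ]
top 219.0 [267.3 237.9] [540.6 113.6  58.5  38.4  -8.1]
top 204.5 [380.1 223.8] [ 592.1 -232.1   59.9   39.1  -20.8]
top 62.5 [420.2 215.7] [ 6.189e+02 -3.604e+02  2.860e+01  2.850e+01  3.000e-01]
top 2778.5 [271.  229.2] [563.2 104.9 245.4 184.7  -5.2]
side 484.0 [306.9 396.1] [ 469.9 -344.    57.8   37.7  -48.9]
side 136.0 [383.  374.9] [ 630.7 -333.3   29.1   28.5   71.1]
side 339.5 [285.2 347.9] [ 448.5 -220.8   57.    37.3  -30.7]
side 320.5 [352.9 339.7] [ 596.9 -233.2   58.1   37.   -21. ]
side 73.5 [409.7 250.5] [774.5 -91.5  37.6  24.3  -5.2]
side 138.5 [299.3 215.6] [546.5 112.7  56.5  32.4 -13.2]
```

View pics/zoom.png

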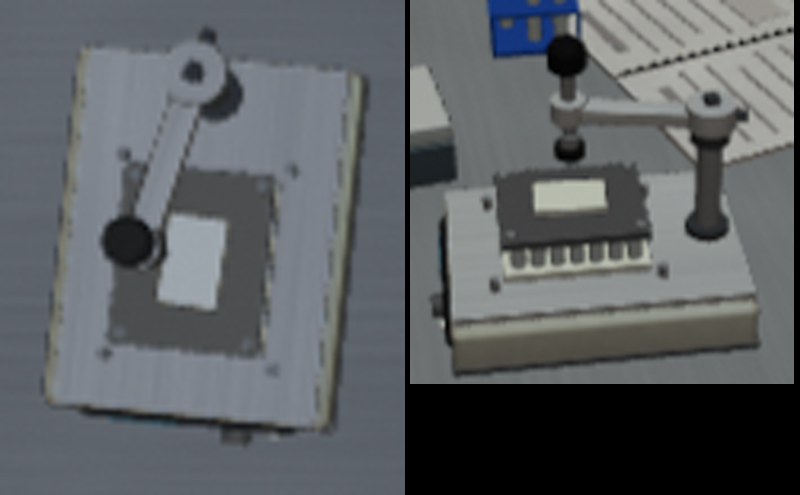

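The zoom shows the pillar top at top (268.3,195.6) / side (344.4,185.3), the knob at top (253.4,233.8) / side (299.1,172.5), and the cover's screws in the top view.

```bash
python3 - <<'E'
from h import *
s,d=pickle.load(open("d0.pkl","rb"))
T,S=d["top"],d["side"]
zt=lambda u,v:(u/4.5+225-.39,v/4.5+180-.39); zs=lambda u,v:((u-410)/3.2+250-.34,v/3.2+155-.34)
P={}
for n,a,b in[("pillar",(194,70),(712,98)),("knob",(128,242),(567,56)),("foot?",(145,247),(570,150))]:
    p,e=tri(ray(T,*zt(*a)),ray(S,*zs(*b)));P[n]=p;print(n,p.round(4),round(e,4))
# cover screws in the top view
sc=np.array([plane(T,*zt(*q),.107)[:2] for q in[(263,185),(136,172),(118,332),(249,345)]]);print(sc.round(3),"mean",sc.mean(0).round(4))
# cover corner check tri
for a,b in[((118,332),(510,235)),((249,345),(641,230)),((263,185),(640,188)) ]: pass
c=np.array([.5406,.1136])
for c in(c,sc.mean(0)):
    v=P["pillar"][:2]-c;print("yaw",np.arctan2(v[1],v[0]),np.linalg.norm(v))
v=P["knob"]-P["pillar"];print("knob dir",np.arctan2(-v[1],-v[0]),np.linalg.norm(v[:2]))
e=sc[1]-sc[2]+sc[0]-sc[3];print("screw yaw",np.arctan2(e[1],e[0]),np.linalg.norm(e)/2)
# plate1 height
tw=[k for a,k in whites(T,130) if 200<a<230]; 
for k in tw:
    m=cv2.moments(k);pt=(m["m10"]/m["m00"],m["m01"]/m["m00"])
    best=None
    for a,k2 in whites(S,165):
        if 120<a<600:
            m=cv2.moments(k2);r=tri(ray(T,*pt),ray(S,m["m10"]/m["m00"],m["m01"]/m["m00"]))
            if best is None or r[1]<best[1]:best=r
    print(best[0].round(4),best[1].round(4))
E
```

```text
pillar [0.6613 0.1035 0.196 ] 0.0045
knob [0.5505 0.1396 0.2286] 0.0058
foot? [0.5511 0.1414 0.1388] 0.0045
[[0.593 0.067]
 [0.601 0.153]
 [0.493 0.164]
 [0.485 0.076]] mean [0.543  0.1148]
yaw -0.08345128992559997 0.12111864652708189
yaw -0.09563255145716718 0.1188178062464293
knob dir -0.314573566630053 0.1165086436515456
screw yaw -0.08814777369659389 0.10766850348563309
[ 0.4459 -0.2201  0.007 ] 0.0053
[ 0.4672 -0.3436  0.0069] 0.0056
[0.5436 0.1131 0.1137] 0.0062
[ 0.5944 -0.2328  0.0075] 0.0051
```

```bash
cat >> h.py <<'E'
def inc(st,p,ang=None,q=None):
    """shift and turn in tool axes to reach p, with tool y at world angle ang (deg) and pointing down"""
    M=R.from_quat(st["eef_rot"]);sh=M.inv().apply(np.array(p)-st["ee_pos"])
    rv=np.zeros(3)
    if ang is not None:
        a=np.radians(ang);y=np.array([np.cos(a),np.sin(a),0]);z=np.array([0,0,-1.]);x=np.cross(y,z)
        rv=(M.inv()*R.from_matrix(np.c_[x,y,z])).as_rotvec()
    print("turn",rv.round(4),"shift",sh.round(4),"rows>=",round(max(np.linalg.norm(sh)/.05,np.linalg.norm(rv)/.1499),1))
E
python3 - <<'E'
from h import *; from bench import *
inc(read_state(),[.52,.15,.30],84.9)
E
```

```text
turn [-1.000e-03 -1.000e-04 -2.468e-01] shift [-0.4415 -0.3118 -0.0777] rows>= 10.9
```

>>> play_rows(
  increments="0 0 0 -0.02 -0.015 -0.045 1; 0 0 0 -0.05 -0.035 -0.078 1; 0 0 -0.1 -0.09 -0.063 -0.078 1; 0 0 -0.2 -0.13 -0.092 -0.078 1; 0 0 -0.247 -0.17 -0.12 -0.078 1; 0 0 -0.247 -0.21 -0.148 -0.078 1; 0 0 -0.247 -0.25 -0.176 -0.078 1; 0 0 -0.247 -0.29 -0.204 -0.078 1",
)

```text
time: 0.95
ee_pos: [0.4133, 0.3, 0.3005]
eef_rot: [0.044, 0.999, 0.0, -0.0]
ft_force: [1.3, 0.4, 0.5]
width: 0.0871
grip_force: 0.0
```

```bash
python3 - <<'E'
from h import *; from bench import *
inc(read_state(),[.52,.14,.30],84.9)
E
```

```text
turn [ 0.0002 -0.0001  0.0002] shift [-0.1205 -0.1499  0.0005] rows>= 3.8
```

>>> play_rows(
  increments="0 0 0 -0.03 -0.037 0 0; 0 0 0 -0.06 -0.074 0 0; 0 0 0 -0.09 -0.112 0 0; 0 0 0 -0.12 -0.15 0 0; 0 0 0 -0.12 -0.15 0 0; 0 0 0 -0.12 -0.15 0 0",
)

```text
time: 1.55
ee_pos: [0.519, 0.1409, 0.3003]
eef_rot: [0.046, 0.999, -0.0, -0.0]
ft_force: [-1.3, 0.0, 0.2]
width: 0.0472
grip_force: 0.0
```

```bash
python3 - <<'E'
from h import *; from bench import *
s=read_state();c=camera("wrist");pickle.dump((s,c),open("w1.pkl","wb"));cv2.imwrite("pics/w1.png",c["color"][:,:,::-1]);print(s["ee_pos"],s["width"])
E
```

```text
[0.51899534 0.14088363 0.30027582] 0.04715544433402987
```

View pics/w1.png

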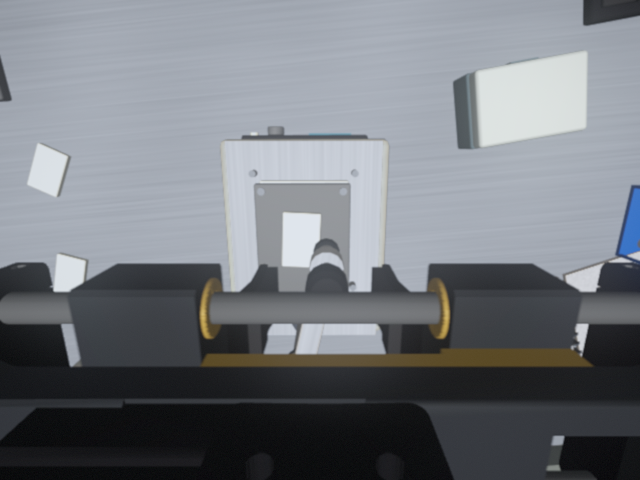

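The wrist view shows plate1 at (301,240), the cover's near screws at (261,192) and (344,192), and the knob below the fingers at (327,255).

```bash
python3 - <<'E'
from h import *
s,c=pickle.load(open("w1.pkl","rb"))
a=plane(c,261,192,.107,s)[:2];b=plane(c,344,192,.107,s)[:2];print(a,b,np.linalg.norm(a-b))
y=(b-a)/np.linalg.norm(b-a);x=np.array([y[1],-y[0]]);print("yaw",np.arctan2(x[1],x[0]),"centre",(a+b)/2+.053*x)
for z in(.106,):
    e=[plane(c,u,185,z,s)[:2] for u in(256,350)];print(e,np.linalg.norm(e[0]-e[1]))
# plate1: near corners
for q in[(284,212),(321,213),(281,266)]:print(plane(c,*q,.114,s))
for v in range(236,262,8):
    row=c["color"][v,300:360].astype(int).sum(1);print(v,row[::4])
T=c
E
```

```text
[0.49096331 0.07597317] [0.49893784 0.16268754] 0.08708027984942154
yaw -0.09170533070000739 centre [0.54772787 0.11447679]
[array([0.48332707, 0.07157587]), array([0.49233902, 0.16955063])] 0.09838836224410878
[0.5130919  0.09838856 0.114     ]
[0.5176833  0.13675378 0.114     ]
[0.57204805 0.08789481 0.114     ]
236 [688 688 688 688 690 492 456 456 454 453 452 453 441 623 622]
244 [688 687 687 689 337 271 283 281 265 291 451 450 438 623 622]
252 [687 687 687 654 359 393 483 485 389 352 431 447 436 624 624]
260 [687 687 686 546 615 627 624 612 619 618 550 445 434 624 624]
```

```bash
python3 - <<'E'
from h import *; from bench import *
inc(read_state(),[.552,.1396,.252],84.8)
E
```

```text
turn [ 0.0002 -0.0008  0.0021] shift [-0.0337  0.0002  0.0482] rows>= 1.2
```

>>> play_rows(
  increments="0 0 0 -0.034 0 0 0; 0 0 0 -0.034 0 0.02 0; 0 0 0 -0.034 0 0.044 0; 0 0 0 -0.034 0 0.048 0; 0 0 0 -0.034 0 0.048 0; 0 0 0 -0.034 0 0.048 0",
)

```text
time: 2.2
ee_pos: [0.5527, 0.1398, 0.2538]
eef_rot: [0.044, 0.999, 0.0, 0.001]
ft_force: [0.4, -0.4, -0.4]
width: 0.0019
grip_force: 0.0
```

>>> play_rows(
  increments="0 0 0 0 0 0.004 0; 0 0 0 0 0 0.006 0; 0 0 0 0 0 0.006 0",
)

```text
time: 2.5
ee_pos: [0.5526, 0.1389, 0.2466]
eef_rot: [0.044, 0.999, 0.0, 0.0]
ft_force: [1.0, -0.4, -0.5]
width: 0.0005
grip_force: 0.0
```

>>> play_rows(
  increments="0 0 0 0 0 0.002 0; 0 0 0 0 0 0.003 0; 0 0 0 0 0 0.003 0",
)

```text
time: 2.8
ee_pos: [0.5525, 0.1389, 0.2434]
eef_rot: [0.044, 0.999, -0.0, -0.0]
ft_force: [0.3, -0.6, -0.3]
width: 0.0002
grip_force: 0.0
```

>>> play_rows(
  increments="0 0 0 0 0 0.002 0; 0 0 0 0 0 0.003 0; 0 0 0 0 0 0.003 0",
)

```text
time: 3.1
ee_pos: [0.5527, 0.1389, 0.2406]
eef_rot: [0.044, 0.999, 0.0, 0.0]
ft_force: [-0.2, -0.7, 0.3]
width: 0.0005
grip_force: 0.7
```

>>> play_rows(
  increments="0 0 0 0 0 0.002 0; 0 0 0 0 0 0.003 0; 0 0 0 0 0 0.003 0",
)

```text
time: 3.4
ee_pos: [0.5527, 0.1389, 0.2375]
eef_rot: [0.044, 0.999, 0.0, 0.0]
ft_force: [-0.4, -0.9, 0.8]
width: 0.0003
grip_force: 0.8
```

>>> play_rows(
  increments="0 0 0 0 0 0.003 0; 0 0 0 0 0 0.006 0; 0 0 0 0 0 0.006 0; 0 0 0 0 0 0.006 0",
)

```text
time: 3.8
ee_pos: [0.5526, 0.1389, 0.2315]
eef_rot: [0.044, 0.999, 0.0, -0.0]
ft_force: [0.4, 0.4, 2.8]
width: 0.0003
grip_force: 1.1
```

>>> play_rows(
  increments="0 0 0 0 0 0.003 0; 0 0 0 0 0 0.004 0; 0 0 0 0 0 0.004 0",
)

```text
time: 4.1
ee_pos: [0.5526, 0.1389, 0.2274]
eef_rot: [0.044, 0.999, 0.0, 0.0]
ft_force: [-0.0, -0.0, 1.9]
width: 0.0005
grip_force: 1.3
```

>>> play_rows(
  increments="0 0 0 0 0 0.001 0; 0 0 0 0 0 0.002 0; 0 0 0 0 0 0.002 0",
)

```text
time: 4.4
ee_pos: [0.5526, 0.1388, 0.2255]
eef_rot: [0.044, 0.999, 0.0, 0.0]
ft_force: [0.1, 0.3, 2.9]
width: 0.0003
grip_force: 1.4
```

>>> play_rows(
  increments="0 0 0 0 0 0.001 0; 0 0 0 0 0 0.001 0; 0 0 0 0 0 0.001 0",
)

```text
time: 4.7
ee_pos: [0.5528, 0.1391, 0.2253]
eef_rot: [0.044, 0.999, 0.0, 0.0]
ft_force: [-1.9, -0.0, 7.7]
width: 0.0003
grip_force: 4.1
```

>>> play_rows(
  increments="0 0 0 0 0 0.001 0; 0 0 0 0 0 0.001 0; 0 0 0 0 0 0.001 0",
)

```text
time: 5.0
ee_pos: [0.5529, 0.1394, 0.2252]
eef_rot: [0.044, 0.999, 0.001, 0.001]
ft_force: [-3.3, 0.7, 14.6]
width: 0.0006
grip_force: 6.9
```

>>> play_rows(
  increments="0 0 0 0 0 -0.02 0; 0 0 0 0 0 -0.038 0.3; 0 0 0 0 0 -0.038 0.8; 0 0 0 0 0 -0.038 0.8; 0 0 0 0 0 -0.038 0.8; 0 0 0 0 0 -0.02 0.8; 0 0 0 0 0 0.005 0.8; 0 0 0 0 0 0.005 0.8",
  grip_force=15,
)

```text
time: 5.8
ee_pos: [0.5505, 0.1384, 0.2147]
eef_rot: [0.044, 0.999, -0.001, -0.003]
ft_force: [-0.1, 0.2, -0.3]
width: 0.0485
grip_force: 0.0
```

>>> play_rows(
  increments="0 0 0 0 0 0 0.2; 0 0 0 0 0 0 0.2; 0 0 0 0 0 0 0.2; 0 0 0 0 0 0 0.2",
)

```text
time: 6.2
ee_pos: [0.553, 0.139, 0.2193]
eef_rot: [0.044, 0.999, 0.0, 0.001]
ft_force: [0.5, 2.4, 0.7]
width: 0.0317
grip_force: 1.3
```

```bash
python3 - <<'E'
from h import *; from bench import *
s=read_state();print(s["ee_pos"],s["width"])
p=s["ee_pos"][:2];piv=np.array([.663,.1038]);M=R.from_quat(s["eef_rot"])
v=p-piv;r=np.linalg.norm(v);w=np.arctan2(v[1],v[0]);print(r,np.pi-.092-w)
for k in np.arange(.14,1.13,.14):
    q=piv+.116*np.array([np.cos(w-k),np.sin(w-k)]);print(round(k,2),M.inv().apply(np.r_[q-p,0]).round(4))
E
```

```text
[0.55295204 0.139021   0.2193066 ] 0.031725083592461956
0.11554683942996913 0.21774957038321707
0.14 [-0.0042  0.0156  0.    ]
0.28 [-0.011   0.0304  0.    ]
0.42 [-0.0198  0.044   0.0001]
0.56 [-0.0304  0.0563  0.0001]
0.7 [-0.0426  0.067   0.0001]
0.84 [-0.0561  0.0759  0.0001]
0.98 [-0.0708  0.0828  0.0001]
1.12 [-0.0863  0.0876  0.0002]
```

>>> play_rows(
  increments="0 0 0 -0.004 0.0156 0 0.2; 0 0 0 -0.011 0.0304 0 0.2; 0 0 0 -0.0198 0.044 0 0.2; 0 0 0 -0.0304 0.0563 0 0.2; 0 0 0 -0.0426 0.067 0 0.2; 0 0 0 -0.056 0.076 0 0.2; 0 0 0 -0.071 0.083 0 0.2; 0 0 0 -0.086 0.0876 0 0.2",
)

```text
time: 7.0
ee_pos: [0.6461, 0.2181, 0.2185]
eef_rot: [0.045, 0.999, -0.001, -0.001]
ft_force: [-3.3, -4.9, 1.5]
width: 0.0311
grip_force: 15.0
```

>>> play_rows(
  increments="0 0 0 0 0 0 0.2; 0 0 0 0 0 0 0.7; 0 0 0 0 0 0 0.7; 0 0 0 0 0 0 0.7; 0 0 0 0 0 -0.04 0.7; 0 0 0 0 0 -0.08 0.7",
)

```text
time: 7.6
ee_pos: [0.6449, 0.2186, 0.2989]
eef_rot: [0.044, 0.999, -0.0, -0.001]
ft_force: [0.4, 1.6, 1.0]
width: 0.0588
grip_force: 0.0
```

```bash
python3 - <<'E'
from h import *; from bench import *
c=camera("side");d=c["color"];cv2.imwrite("pics/s2.png",cv2.resize(d[100:300,230:430],None,fx=3,fy=3)[:,:,::-1])
s=read_state();inc(s,[.35,-.16,.28],84.8)
E
```

```text
turn [0.0044 0.0073 0.0025] shift [ 0.2626 -0.4039  0.0239] rows>= 9.6
```

View pics/s2.png

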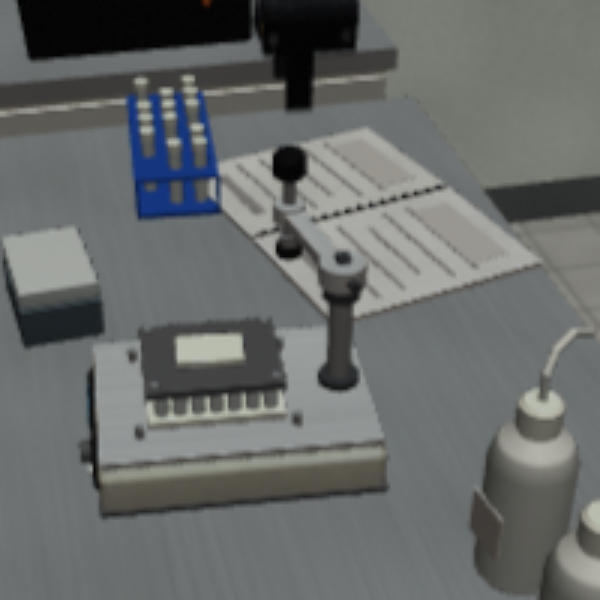

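The arm stands well clear, about 1.34 rad, and plate1 is undisturbed at crop (210,348). Next is the nearest white plate, at (.446,-.220).

```bash
python3 - <<'E'
from h import *; from bench import *
inc(read_state(),[.43,-.21,.22],59.3)
E
```

```text
turn [0.0059 0.0062 0.4476] shift [ 0.1789 -0.4469  0.0843] rows>= 9.8
```

>>> play_rows(
  increments="0 0 0 0.017 -0.043 0 0.9; 0 0 0 0.034 -0.086 0 0.9; 0 0 0.08 0.051 -0.129 0 0.9; 0 0 0.16 0.068 -0.172 0 0.9; 0 0 0.24 0.085 -0.215 0 0.9; 0 0 0.32 0.102 -0.258 0 0.9; 0 0 0.40 0.119 -0.301 0 0.9; 0 0 0.447 0.136 -0.34 0 0.9",
)

```text
time: 8.45
ee_pos: [0.479, -0.1098, 0.2987]
eef_rot: [0.266, 0.964, 0.001, 0.0]
ft_force: [0.6, -0.6, 0.2]
width: 0.0783
grip_force: 0.0
```

```bash
python3 - <<'E'
from h import *; from bench import *
inc(read_state(),[.43,-.21,.22],59.3)
E
```

```text
turn [ 0.0014  0.0005 -0.0034] shift [-0.0094 -0.1113  0.0785] rows>= 2.7
```

>>> play_rows(
  increments="0 0 0 -0.003 -0.037 0.026 1; 0 0 0 -0.006 -0.074 0.052 1; 0 0 0 -0.009 -0.111 0.078 1; 0 0 0 -0.009 -0.111 0.078 1; 0 0 0 -0.009 -0.111 0.078 1",
)

```text
time: 8.95
ee_pos: [0.431, -0.2081, 0.2204]
eef_rot: [0.265, 0.964, 0.001, -0.0]
ft_force: [0.8, 0.7, -0.0]
width: 0.087
grip_force: 0.0
```

```bash
python3 - <<'E'
from h import *; from bench import *
s=read_state();c=camera("wrist");pickle.dump((s,c),open("w3.pkl","wb"));cv2.imwrite("pics/w3.png",c["color"][:,:,::-1]);print(s["ee_pos"])
for a,k in whites(c,170,800,2e4):
    print(a,k.reshape(-1,2).mean(0).round(),k.reshape(-1,2).min(0),k.reshape(-1,2).max(0),rect_on(c,k,.008,s))
E
```

```text
[ 0.43099708 -0.20813833  0.22041398]
7080.5 [315. 343.] [197 323] [434 365] [ 571.4 -306.3  299.2   58.3   59.7]
11810.0 [599. 159.] [549  46] [639 263] [548.   67.  235.1  90.5 -17.7]
```

View pics/w3.png

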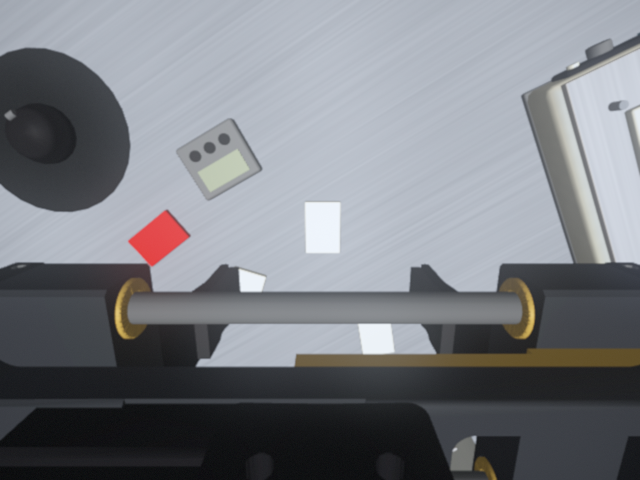

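The target plate is at (323,227), aligned with the fingers. The red one is at (159,238) and the timer at (219,158), both well off.

```bash
python3 - <<'E'
from h import *
s,c=pickle.load(open("w3.pkl","rb"))
for lo in(215,225,235):
  for a,k in whites(c,lo,800,3000):
    m=cv2.moments(k);u=(m["m10"]/m["m00"],m["m01"]/m["m00"])
    if 290<u[0]<360 and u[1]<270:
        print(lo,a,u,rect_on(c,k,.008,s))
        s0,d=pickle.load(open("d0.pkl","rb"))
        for n,lo2 in(("top",130),("side",165)):
            for A,K in whites(d[n],lo2,150,600):
                M=cv2.moments(K);r=tri(ray(c,*u,s),ray(d[n],M["m10"]/M["m00"],M["m01"]/M["m00"]))
                if r[1]<.01:print(n,r[0].round(4),r[1].round(4))
r=rect_on(c,k,.008,s)
E
```

```text
215 1730.5 (322.21997495906766, 227.23085813348743) [ 448.3 -221.5   60.    39.3  -31.6]
top [ 0.4435 -0.2184  0.0281] 0.0004
side [ 0.4843 -0.2419 -0.1589] 0.0068
side [ 0.448  -0.2211  0.0077] 0.0009
225 1673.0 (322.2465630603706, 226.82068141063957) [ 447.6 -221.5   58.7   38.6  -30.2]
top [ 0.4435 -0.2185  0.0262] 0.0002
side [ 0.4841 -0.2416 -0.1595] 0.0073
side [ 0.4478 -0.2209  0.0074] 0.0012
235 1602.0 (322.21608406158964, 227.21837286724926) [ 448.2 -221.7   57.2   38.3  -30.8]
top [ 0.4435 -0.2184  0.028 ] 0.0004
side [ 0.4843 -0.2419 -0.1589] 0.0068
side [ 0.448  -0.2211  0.0077] 0.0009
```

```bash
python3 - <<'E'
from h import *; from bench import *
inc(read_state(),[.448,-.2213,.05],59.1)
E
```

```text
turn [0.0011 0.0005 0.004 ] shift [-0.0209 -0.0039  0.1709] rows>= 3.4
```

>>> play_rows(
  increments="0 0 0.004 -0.021 -0.004 0.045 1; 0 0 0.004 -0.021 -0.004 0.09 1; 0 0 0.004 -0.021 -0.004 0.13 1; 0 0 0.004 -0.021 -0.004 0.171 1; 0 0 0.004 -0.021 -0.004 0.171 1; 0 0 0.004 -0.021 -0.004 0.171 1",
  grip_force=15,
)

```text
time: 9.6
ee_pos: [0.4484, -0.2217, 0.0506]
eef_rot: [0.266, 0.964, -0.0, -0.0]
ft_force: [0.6, -0.4, 1.3]
width: 0.0868
grip_force: 0.0
```

```bash
python3 - <<'E'
from h import *; from bench import *
s=read_state();print(s["ee_pos"]);inc(s,[.448,-.2213,.0025],59.1)
E
```

```text
[ 0.44835655 -0.2217054   0.05055668]
turn [-0.0002 -0.0001  0.001 ] shift [0.0005 0.0002 0.0481] rows>= 1.0
```

>>> play_rows(
  increments="0 0 0 0 0 0.025 1; 0 0 0 0 0 0.04 1; 0 0 0 0 0 0.048 1; 0 0 0 0 0 0.048 1; 0 0 0 0 0 0.048 0.6; 0 0 0 0 0 0.048 0.4; 0 0 0 0 0 0.048 0.35; 0 0 0 0 0 0.048 0.35",
)

```text
time: 10.4
ee_pos: [0.4478, -0.2223, 0.0019]
eef_rot: [0.267, 0.964, 0.0, 0.0]
ft_force: [0.1, -0.3, -0.2]
width: 0.0629
grip_force: 0.0
```

>>> play_rows(
  increments="0 0 0 0 0 0 0.3; 0 0 0 0 0 0 0.3; 0 0 0 0 0 -0.02 0.3; 0 0 0 0 0 -0.04 0.3; 0 0 0 0 0 -0.06 0.3",
)

```text
time: 10.9
ee_pos: [0.4472, -0.2224, 0.0621]
eef_rot: [0.267, 0.964, -0.0, -0.0]
ft_force: [0.6, -0.6, 0.1]
width: 0.0283
grip_force: 0.0
```

The fingers had not closed before the lift, so I'll repeat the grasp with more closing time.

>>> play_rows(
  increments="0 0 0 0 0 0 1; 0 0 0 0 0 0 1; 0 0 0 0 0 0 1; 0 0 0 0 0 0 1; 0 0 0 0 0 0 1; 0 0 0 0 0 0 1; 0 0 0 0 0 0 1",
)

```text
time: 11.6
ee_pos: [0.4474, -0.2223, 0.0613]
eef_rot: [0.267, 0.964, -0.0, -0.0]
ft_force: [0.9, 0.7, 0.5]
width: 0.0765
grip_force: 0.0
```

```bash
python3 - <<'E'
from h import *; from bench import *
s=read_state();print(s["ee_pos"],s["width"])
c=camera("side")
for a,k in whites(c,165,150,700):
    m=k.reshape(-1,2).mean(0)
    if 250<m[0]<400 and m[1]>320: print(a,m,rect_on(c,k,.008))
E
```

```text
[ 0.44738824 -0.22231477  0.06132774] 0.07648485914927597
205.5 [332.76923077 455.95604396] [ 491.2 -468.    75.5   10.    -2.7]
488.5 [306.76712329 395.8630137 ] [ 469.7 -343.7   58.5   37.7  -48.7]
224.5 [286.13333333 349.53333333] [ 448.4 -221.    57.4   37.3  -30.2]
325.5 [352.89333333 339.70666667] [ 596.9 -233.2   58.2   37.6  -21.3]
```

Plate unmoved.

>>> play_rows(
  increments="0 0 0 0.001 0 0.03 1; 0 0 0 0.001 0.001 0.052 1; 0 0 0 0.001 0.001 0.0595 0.3; 0 0 0 0.001 0.001 0.0595 0.3; 0 0 0 0.001 0.001 0.0595 0.3; 0 0 0 0.001 0.001 0.0595 0.3; 0 0 0 0.001 0.001 0.0595 0.3; 0 0 0 0.001 0.001 0.0595 0.3",
)

```text
time: 12.45
ee_pos: [0.4474, -0.2209, 0.0023]
eef_rot: [0.267, 0.964, 0.0, 0.0]
ft_force: [0.0, 0.1, -0.3]
width: 0.0472
grip_force: 0.0
```

>>> play_rows(
  increments="0 0 0 0 0 0 0.3; 0 0 0 0 0 0 0.3; 0 0 0 0 0 0 0.3",
)

```text
time: 12.75
ee_pos: [0.4473, -0.2209, 0.0022]
eef_rot: [0.267, 0.964, 0.0, 0.0]
ft_force: [-0.6, 1.0, 2.6]
width: 0.0398
grip_force: 15.0
```

>>> play_rows(
  increments="0 0 0 0 0 -0.02 0.3; 0 0 0 0 0 -0.06 0.3; 0 0 0 0 0 -0.105 0.3; 0 0 0 0 0 -0.15 0.3; 0 0 -0.1 0 0 -0.19 0.3; 0 0 -0.2 0 0 -0.2 0.3; 0 0 -0.3 0 0 -0.2 0.3; 0 0 -0.4 0 0 -0.2 0.3",
  grip_force=20,
)

```text
time: 13.55
ee_pos: [0.4473, -0.2209, 0.2024]
eef_rot: [0.068, 0.998, 0.0, 0.001]
ft_force: [-0.4, 0.3, -0.3]
width: 0.0394
grip_force: 20.0
```

```bash
python3 - <<'E'
from h import *; from bench import *
s=read_state();print(s["width"],s["grip_force"]);inc(s,[.5468,.1138,.19],84.7)
E
```

```text
0.03944968869704395 19.998490512371063
turn [ 0.0004  0.001  -0.0431] shift [-0.0533  0.3451  0.0126] rows>= 7.0
```

>>> play_rows(
  increments="0 0 -0.043 -0.007 0.045 0 0.3; 0 0 -0.043 -0.014 0.09 0 0.3; 0 0 -0.043 -0.021 0.135 0 0.3; 0 0 -0.043 -0.028 0.18 0 0.3; 0 0 -0.043 -0.035 0.225 0 0.3; 0 0 -0.043 -0.042 0.27 0 0.3; 0 0 -0.043 -0.049 0.315 0 0.3; 0 0 -0.043 -0.0533 0.345 0.0126 0.3",
)

```text
time: 14.35
ee_pos: [0.549, 0.1172, 0.1903]
eef_rot: [0.047, 0.999, 0.001, 0.001]
ft_force: [-0.1, 0.0, -0.2]
width: 0.0397
grip_force: 20.0
```

>>> play_rows(
  increments="0 0 0 0 0 0 0.3; 0 0 0 0 0 0 0.3",
)

```text
time: 14.55
ee_pos: [0.5477, 0.1132, 0.1888]
eef_rot: [0.048, 0.999, -0.001, -0.001]
ft_force: [0.6, -0.3, 0.3]
width: 0.04
grip_force: 20.0
```

```bash
python3 - <<'E'
from h import *; from bench import *
s=read_state();c=camera("wrist");pickle.dump((s,c),open("w4.pkl","wb"));print(s["ee_pos"])
cv2.imwrite("pics/w4.png",c["color"][100:380,150:500][:,:,::-1])
inc(s,[.5468,.1138,.1165],84.7)
E
```

```text
[0.54765885 0.11323658 0.18876577]
turn [-0.0012 -0.0012 -0.0034] shift [0.0008 0.0006 0.0723] rows>= 1.4
```

View pics/w4.png

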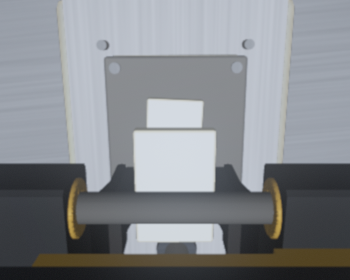

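The held plate is at crop (175,160), square with plate1 (175,115) and centred on the cover. Lowering it.

>>> play_rows(
  increments="0 0 -0.003 0.001 0.0005 0.03 0.3; 0 0 -0.003 0.001 0.0005 0.055 0.3; 0 0 -0.003 0.001 0.0005 0.066 0.3; 0 0 -0.003 0.001 0.0005 0.071 0.3; 0 0 -0.003 0.001 0.0005 0.0715 0.3; 0 0 -0.003 0.001 0.0005 0.072 0.3; 0 0 -0.003 0.001 0.0005 0.072 0.3",
)

```text
time: 15.3
ee_pos: [0.5477, 0.114, 0.1184]
eef_rot: [0.047, 0.999, 0.0, 0.001]
ft_force: [-0.0, -0.1, -1.2]
width: 0.0397
grip_force: 20.0
```

>>> play_rows(
  increments="0 0 0 0 0 0.0012 0.3; 0 0 0 0 0 0.0018 0.3; 0 0 0 0 0 0.0018 0.3",
)

```text
time: 15.6
ee_pos: [0.5473, 0.114, 0.1162]
eef_rot: [0.047, 0.999, 0.0, 0.0]
ft_force: [-1.6, 0.6, 5.0]
width: 0.0398
grip_force: 20.0
```

Contact at 5 N at the expected height; releasing and rising.

>>> play_rows(
  increments="0 0 0 0 0 -0.0005 0.5; 0 0 0 0 0 -0.0005 0.7; 0 0 0 0 0 -0.0005 0.7; 0 0 0 0 0 -0.0005 0.7; 0 0 0 0 0 -0.04 0.7; 0 0 0 0 0 -0.08 0.7; 0 0 0 0 0 -0.13 0.7; 0 0 0 0 0 -0.18 0.7",
)

```text
time: 16.4
ee_pos: [0.5466, 0.1137, 0.2974]
eef_rot: [0.047, 0.999, -0.0, -0.0]
ft_force: [1.5, 0.7, -0.0]
width: 0.0607
grip_force: 0.0
```

>>> play_rows(
  increments="0 0 0 0 0 0 0.7; 0 0 0 0 0 0 0.7",
)

```text
time: 16.6
ee_pos: [0.5476, 0.114, 0.2967]
eef_rot: [0.047, 0.999, 0.001, 0.001]
ft_force: [-0.2, 0.6, -1.2]
width: 0.0606
grip_force: 0.0
```

```bash
python3 - <<'E'
from h import *; from bench import *
s=read_state();c=camera("wrist");cv2.imwrite("pics/w5.png",c["color"][100:380,150:500][:,:,::-1]);pickle.dump((s,c),open("w5.pkl","wb"))
for lo in(215,230):
  for a,k in whites(c,lo,500,8000):
    print(a,k.reshape(-1,2).mean(0).round(),rect_on(c,k,.122,s))
c=camera("side")
for a,k in whites(c,165,80,700):
    m=k.reshape(-1,2).mean(0)
    if 250<m[0]<350 and 150<m[1]<260: print("side",a,m,rect_on(c,k,.122))
inc(s,[.645,.2184,.30],84.7)
E
```

```text
841.0 [ 78. 252.] [ 566.2 -144.8   43.1   28.4  -21. ]
2117.0 [324. 215.] [547.4 112.6  58.3  39.3  -6.3]
1826.0 [376. 213.] [542.  155.9 179.2  44.1  -5.4]
529.0 [ 78. 254.] [ 566.  -144.7   40.2   25.9  -21. ]
1936.0 [324. 215.] [547.4 113.2  55.7  37.   -5.4]
side 139.5 [299.8        212.72727273] [548.4 113.9  58.4  34.9  -4.1]
side 98.0 [311.82142857 166.28571429] [627.2 364.8 147.9  47.1 -77.3]
side 178.5 [342.32214765 160.95973154] [716.6 383.3 143.8 108.9 -66.4]
turn [ 0.0013  0.002  -0.0012] shift [-0.0873  0.1131 -0.003 ] rows>= 2.9
```

View pics/w5.png

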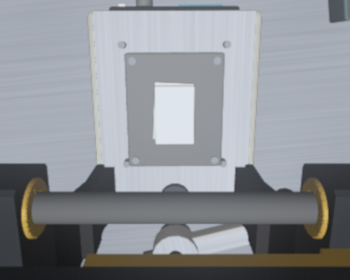

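The second plate lies square on the first, centred on the cover at crop (175,115). Back to the knob.

>>> play_rows(
  increments="0 0 0 -0.03 0.038 0 0.7; 0 0 0 -0.06 0.076 0 0.7; 0 0 0 -0.087 0.113 0 0.7; 0 0 0 -0.087 0.113 0 0.7; 0 0 0 -0.087 0.113 0.04 0.7; 0 0 0 -0.087 0.113 0.078 0.7; 0 0 0 -0.087 0.113 0.078 0.7",
  grip_force=15,
)

```text
time: 17.4
ee_pos: [0.641, 0.2172, 0.2105]
eef_rot: [0.047, 0.999, -0.002, -0.005]
ft_force: [-0.8, 1.0, -0.8]
width: 0.0612
grip_force: 0.0
```

>>> play_rows(
  increments="0 0 0 0 0 0 0.2; 0 0 0 0 0 0 0.2; 0 0 0 0 0 0 0.2; 0 0 0 0 0 0 0.2; 0 0 0 0 0 0 0.2",
)

```text
time: 17.9
ee_pos: [0.6446, 0.2183, 0.2186]
eef_rot: [0.047, 0.999, 0.0, 0.001]
ft_force: [1.5, 0.7, 1.2]
width: 0.0315
grip_force: 15.0
```

```bash
python3 - <<'E'
from h import *; from bench import *
s=read_state();print(s["ee_pos"],s["width"],s["grip_force"])
p=s["ee_pos"][:2];piv=np.array([.663,.1038]);M=R.from_quat(s["eef_rot"])
v=p-piv;r=np.linalg.norm(v);w=np.arctan2(v[1],v[0]);a0=np.pi-.092-w;print(r,a0)
for k in np.r_[np.arange(.14,a0-.05,.14),a0-.02,a0,a0+.03]:
    q=piv+.1158*np.array([np.cos(w+k),np.sin(w+k)]);print(round(k,2),M.inv().apply(np.r_[q-p,0]).round(4))
E
```

```text
[0.64459257 0.21825531 0.21856436] 0.031486533022014415 15.000053777985158
0.11592605624623363 1.3193353949503244
0.14 [ 0.0153 -0.0053 -0.    ]
0.28 [ 0.0298 -0.0125 -0.    ]
0.42 [ 0.0432 -0.0217 -0.0001]
0.56 [ 0.0551 -0.0327 -0.0001]
0.7 [ 0.0654 -0.0452 -0.0001]
0.84 [ 0.0738 -0.059  -0.0001]
0.98 [ 0.0802 -0.0739 -0.0001]
1.12 [ 0.0845 -0.0895 -0.0002]
1.26 [ 0.0866 -0.1056 -0.0002]
1.3 [ 0.0867 -0.1101 -0.0002]
1.32 [ 0.0868 -0.1124 -0.0002]
1.35 [ 0.0867 -0.1159 -0.0002]
```

>>> play_rows(
  increments="0 0 0 0.0153 -0.0053 0 0.2; 0 0 0 0.0298 -0.0125 0 0.2; 0 0 0 0.0432 -0.0217 0 0.2; 0 0 0 0.055 -0.0327 0 0.2; 0 0 0 0.0654 -0.0452 0 0.2; 0 0 0 0.0738 -0.059 0 0.2; 0 0 0 0.08 -0.074 0 0.2; 0 0 0 0.0845 -0.0895 0 0.2",
)

```text
time: 18.7
ee_pos: [0.55, 0.1399, 0.2179]
eef_rot: [0.045, 0.999, 0.002, -0.001]
ft_force: [-1.6, 5.1, 1.0]
width: 0.0311
grip_force: 15.0
```

```bash
python3 - <<'E'
from h import *; from bench import *
s=read_state();piv=np.array([.663,.1038])
for a in(.06,0,-.02):
    w=np.pi-.092-a;inc(s,np.r_[piv+.1158*np.array([np.cos(w),np.sin(w)]),.2186])
E
```

```text
turn [0. 0. 0.] shift [-0.0002 -0.0186 -0.0008] rows>= 0.4
turn [0. 0. 0.] shift [ 0.     -0.0255 -0.0008] rows>= 0.5
turn [0. 0. 0.] shift [ 0.     -0.0278 -0.0008] rows>= 0.6
```

>>> play_rows(
  increments="0 0 0 0.001 -0.008 0 0.2; 0 0 0 0.002 -0.015 0 0.2; 0 0 0 0.002 -0.019 0 0.2; 0 0 0 0.0023 -0.022 0 0.2; 0 0 0 0.0023 -0.0235 0 0.2; 0 0 0 0.0023 -0.0235 0 0.2; 0 0 0 0.0023 -0.0235 0 0.2",
)

```text
time: 19.4
ee_pos: [0.5471, 0.1142, 0.2176]
eef_rot: [0.047, 0.999, 0.0, -0.0]
ft_force: [-2.9, 4.1, 2.2]
width: 0.031
grip_force: 15.0
```

>>> play_rows(
  increments="0 0 0 0 -0.001 0 0.2; 0 0 0 0 -0.0015 0 0.2; 0 0 0 0 -0.0015 0 0.2; 0 0 0 0 -0.0015 0 0.2",
)

```text
time: 19.8
ee_pos: [0.5471, 0.1141, 0.2177]
eef_rot: [0.046, 0.999, 0.001, 0.0]
ft_force: [-2.9, 7.8, 1.2]
width: 0.0309
grip_force: 15.0
```

On the stop (force rises, no motion). Ease the side push and press down.

>>> play_rows(
  increments="0 0 0 0 0.001 0.003 0.2; 0 0 0 0 0.001 0.006 0.2; 0 0 0 0 0.001 0.009 0.2; 0 0 0 0 0.001 0.011 0.2; 0 0 0 0 0.001 0.011 0.2; 0 0 0 0 0.001 0.011 0.2",
  grip_force=30,
)

```text
time: 20.4
ee_pos: [0.5471, 0.1142, 0.2067]
eef_rot: [0.046, 0.999, 0.0, -0.0]
ft_force: [-3.5, 5.7, 2.5]
width: 0.0309
grip_force: 30.0
```

>>> play_rows(
  increments="0 0 0 0 0 0.001 0.2; 0 0 0 0 0 0.002 0.2; 0 0 0 0 0 0.002 0.2; 0 0 0 0 0 0.002 0.2",
)

```text
time: 20.8
ee_pos: [0.5472, 0.1142, 0.2051]
eef_rot: [0.046, 0.999, 0.0, -0.0]
ft_force: [-4.9, 4.9, 6.4]
width: 0.0308
grip_force: 30.0
```

>>> play_rows(
  increments="0 0 0 0 0 0.001 0.2; 0 0 0 0 0 0.0015 0.2; 0 0 0 0 0 0.0015 0.2; 0 0 0 0 0 0.0015 0.2",
)

```text
time: 21.2
ee_pos: [0.5472, 0.1142, 0.2038]
eef_rot: [0.046, 0.999, 0.001, 0.0]
ft_force: [-5.4, 3.8, 7.0]
width: 0.0309
grip_force: 30.0
```

>>> play_rows(
  increments="0 0 0 0 0 0.0005 0.2; 0 0 0 0 0 0.001 0.2; 0 0 0 0 0 0.001 0.2; 0 0 0 0 0 0.001 0.2; 0 0 0 0 0 0.001 0.2; 0 0 0 0 0 0.001 0.2",
)

```text
time: 21.8
ee_pos: [0.5472, 0.1142, 0.203]
eef_rot: [0.046, 0.999, 0.001, 0.0]
ft_force: [-6.4, 4.8, 9.2]
width: 0.0311
grip_force: 30.0
```

```bash
python3 - <<'E'
from h import *; from bench import *
c=camera("side");cv2.imwrite("pics/s6.png",cv2.resize(c["color"][130:270,230:380],None,fx=4,fy=4)[:,:,::-1]);s=read_state();print(s["ee_pos"],s["ft_force"])
E
```

```text
[0.54716992 0.11421639 0.20294243] [-6.08667655  4.49582062  7.92152022]
```

View pics/s6.png

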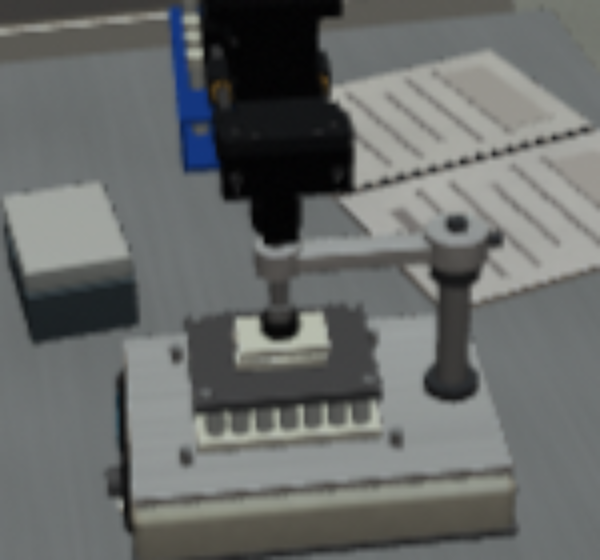

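The foot (282,323) sits on the middle of the two-plate stack and the arm is on its stop. Total push is about 8 N, of which about 5 N goes through the foot.

```bash
python3 -c "
from bench import *
print(close_job())"
```

```text
the job is handed in; nothing more can be done
None
```

The job is handed in: I added one plate squarely on the first, which was enough to close the gap. The arm is back on its stop, and I'm still holding the plunger down with an estimated 5 N on the stack, ready for you to lock. The two plates not needed are still on the bench, and nothing else was touched that I could see.

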